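# Mesh the hung-up idler gear and latch its keeper

## Task

The small idler gear has been slipped onto its axle in the open gearbox but is riding on top of the big locked gear's teeth: rock it about the axle until its teeth mesh and it sits fully home on its shoulder. Then lift the keeper plate over its stop rib and slide it in until its nose covers the edge of the gear and the plate drops flat behind the rib. Let go of everything and leave the other things on the bench where they are.

Things in the scene. Friction and masses are not known exactly. Their poses are not given: they have to be found in the camera images.
- gearbox: Open grey gearbox, cover off, fixed to the bench: 150 mm (x) by 307 mm (y -135 to +172), rim 50 mm high; flange and feet reach up to 27 mm further out in x. Origin on the bench under the upright idler axle, z up. The big locked gear lies inside towards +y, the keeper's pad towards -y. Contacts inside are oiled.
- axle_foot (a point): Centre of the shoulder that the idler sits on when home: on the axle's axis, 22 mm above the bench. The shoulder is 32 mm in diameter, the axle above it 20 mm.
- axle_top (a point): Centre of the axle's chamfered top end, 66 mm above the bench.
- fixed_gear (a point): Centre of the underside of the big gear, 22 mm above the bench, 95 mm from the axle. It is locked and cannot turn. 22 teeth, 119 mm over the tips, 16 mm thick: tooth tops 38 mm above the bench. Its shaft end stands 60 mm above the bench. One tooth points straight at the idler axle.
- idler: Loose steel idler gear, about 0.55 kg, 16 teeth, 89 mm over the tips, teeth 16 mm thick. Origin at the centre of its underside, z up. Bore 1 mm larger than the axle; hub 30 mm in diameter, 26 mm high from the underside; web 15 mm high. Starts with its underside on the big gear's tooth tops, 36 to 38 mm above the bench, cocked by up to 3 degrees; home is 22 mm. It drops by its own weight.
- drive_pin_a (a point): Top centre of one of the idler's two upright drive pins (11 mm in diameter, 15 mm tall from the web, 30 mm above the underside), at x = +23.5, y = 0 in the idler's frame. One tooth lies on the same radius.
- drive_pin_b (a point): Top centre of the other drive pin, at x = -23.5, y = 0 mm. At equal yaw of idler and gearbox (it starts within 6 degrees of that) teeth meet tip on tip; the idler meshes within about 2 degrees of +-11.25 degrees, and every 22.5 degrees from there.
- keeper: Loose dark steel keeper plate, about 0.16 kg, lying between guides on the pad: 44 mm wide (x), 5 mm thick, y -23 to +35 mm (the nose, towards the gear). Origin at its underside below the lug; z up, axes along the gearbox's. Two windows, 24 by 10 mm, centred at y = +12 and -12. At the start the stop rib stands in the front one (origin at gearbox y = -94, 2 mm of play each way).
- keeper_lug (a point): Top centre of the keeper's upright finger lug, 12 mm (x) by 14 mm (y), 34 mm above the plate's underside (29 mm above its top). The place to hold it.
- stop_rib (a point): Top centre of the stop rib on the pad, gearbox x = 0, y = -82: 14 mm (x) by 6 mm (y), 3.5 mm high, square faces. The plate must rise more than 3.5 mm to pass; the guides let it rise 7.5 mm.
- guides (a point): Point on the pad midway between the two steel guides (gearbox x = 0, y = -83; pad 40.5 mm above the bench). Guides run y -60 to -106, 1.5 mm outside the plate's edges, 67 mm over all in x; their lips reach in to x = +-17, undersides 12.5 mm and tops 15.5 mm above the pad.
- keeper_home (a point): Where the keeper's origin lies when latched: on the pad at gearbox x = 0, y = -70, i.e. 24 mm towards the gear from the start. There the rib stands in the rear window and the nose covers the outer 9 mm of the gear, 2.5 mm above its teeth. If the gear is not home the nose runs into its side.
- cover: Bystander: the gearbox's flat grey cover, 150 x 300 mm, 24 mm high over its bosses, lying on the bench. Origin under its centre.
- old_pinion: Bystander: small 10-tooth pinion without pins, 59 mm over the tips, 34 mm high, lying flat near the gearbox's -x side. Origin under its centre.
- bearing: Bystander: ball bearing lying flat, 52 mm in diameter, 15 mm high. Origin under its centre.
- bolt_a: Bystander: cover bolt standing on its head, 24 mm wide at the flange, 49 mm high. Origin under its centre.
- bolt_b: Bystander: a second such bolt.
- spanner: Bystander: open-ended spanner lying flat, 200 mm long.
- hub_cap: Bystander: plain grey wheel centre cap, 64 mm in diameter, 15 mm high.
- oil_bottle: Bystander: grey bottle, 64 mm in diameter, 170 mm high, standing.
Things that resemble listed ones, but are neither listed nor needed, are in the scene too. Leave any purple or yellow look-alike of the idler alone.

How it is judged:
By the outcome, as a careful person would: the job done as asked, in the order asked, and still so for the second after the job is handed in, with the robot touching nothing.
It also fails if it takes over 45 s, if anything falls off the work surface, if the arm or the gripper's body presses on something with over 40 N, if the wrist force passes 120 N, or if a joint passes its speed limit or range.

## Robot

A 6-joint arm with a two-finger parallel gripper is mounted at the origin on the work surface. World frame = base frame: x ahead of the robot, y to its left, z up, the work surface at z = 0. Lengths are in mm, angles in rad, forces in N, time in s.
With the tool pointing down it reaches from about 275 to 1000 mm from the base axis. Payload 8.4 kg.
Tool frame: the origin (TCP) lies on the centre line of the jaws, within the pads' length; the fingertips stand r.tip_reach ahead of it and the grasp point (between the pads) lies 3 mm ahead of it (r.tip_reach is the distance from the TCP to the fingertips, in mm); z points along the fingers, y is the direction in which the jaws open and shut (so a half turn about z gives the same grasp; the last joint's range is limited). The gripper opens to 85 mm and grips with 20 to 120 N. Pads are 22 mm wide; open, the fingers measure 114 mm over their backs; the gripper's body (76 mm by 85 mm) begins 54 mm behind the grasp point. The pads swing forward as they close: fully open they stand 13 mm farther back than shut.
Start: joints at [-1.236, 0.353, 1.633, -0, 1.155, -0.002], TCP at [206.542, -589.889, 253.281] pointing down, gripper open.
Joint ranges: [-2.63, 2.63], [-0.92, 2.1], [0.06, 2.66], [-1.3, 4.44], [0, 2.69], [-3.02, 3.02]. Speed limits (rad/s): [2.22, 2.22, 2.79, 3.14, 3.14, 3.14].

## Interface

Orientations are given as [roll, pitch, yaw] about the fixed x, y, z axes, in that order (R = Rz(yaw) Ry(pitch) Rx(roll)).
In Python, from rig import sense, optics, r, nets gives the robot as it stands. The module is installed in compiled form; this text tells all that it offers.
- The arm moves only by the tool carry_out, never from a script. Its argument "increments" is a list that holds one entry, the list of rows, each a list of 6 numbers: the shift along the tool's x, y, z normalised to -1 to 1, where 1 is 40 cm, then the turn, a rotation vector about the tool's x, y, z normalised to -1 to 1, where 1 is 60 degrees. A call has 1 to 5 rows; each row is the pose to reach, as a shift and turn from the pose commanded when the call began, along the tool's axes at that moment; what a row does not reach only later rows make up. A row lasts 1/12 s, in which the tool goes at most 41.7 mm and 7.16 degrees, less where a joint would pass 70% of its speed; a pose out of reach is approached as far as the arm can. A call with a number of a shift or a turn outside -1 to 1 is refused whole. A call with a gripper value outside its range is refused whole. "hand" is the closure, from 0 (fully open) to 1 (shut), set as the call begins (left out, the last holds). The fingers move at their own pace and stop on an object; "squeeze" is the grip in N (left out, the last holds). Time passes only in rows, so rows that repeat a pose let the fingers close. It gives the time, the measured TCP pose, the force and the opening at its end, in the units of the state.
- sense(): the state, without advancing time (a new reading comes with each control period).
- optics.grab_frame(name): name is "scene" or "top"; returns a dict with "img" (480x640x3 uint8, red, green, blue), "range_z" (480x640 float32, mm along the optical axis (not along the pixel's ray), 0 where there is no reading), "fov_y" (degrees; the focal length in pixels is half the picture's height over the tangent of half this angle, whatever the lens; pixels are square), "cx", "cy" (the principal point, pixels), "k1" (the pictures are not rectified: a ray, as slopes to the right and down, at radius r is drawn at 1 + k1 r^2 times it, then the intrinsics apply), "R" (3x3) and "t" (3): a world point X has camera coordinates R X + t. Camera axes: x right, y down, z forward; pixel columns grow to the right and rows downward; lengths in mm; the calibration is good to about 2 mm. A picture is of the moment at which its call begins.
- r.sign_off(): hands the job in, once; it reports no verdict.
Trained networks look in the newest picture that a camera, given by its name, has taken for a name from the list of things; names that differ only in an ending like _2 or _b are one class to them, and where a whole thing is asked for, a point or a joint stands for the part that bears it (a point fixed in the world has none). Each returns a list of dicts, best first, with "confidence" (0 to 1); they miss things now and then, are a little off and sometimes report something else, mostly with a low value. They report only what shows in the picture. A call takes as long as a camera call. They do not tell look-alikes from the thing itself.
- nets.trace(target, camera): "mask" (480x640 bool, what is visible of it).
- nets.tip_of(target, camera): "point" ([x, y, z] in mm, in world coordinates, good to about 4 mm: a listed point, or the origin of a listed thing).
The state is a dict: "clock": time; "qpos": joint angles; "qvel": joint speeds; "joint_efforts": joint torques, N m; "eef_pos": TCP position; "tcp_rot": TCP orientation; "contact_force": force on the tool from outside, world axes, zero at the start; "wrist_torque": the same for the moment, N m; "opening": opening from 0.0 (shut) to 1.0 (fully open).
Only numpy, scipy, OpenCV 4.12 (cv2) and the standard library are available. Lean on these libraries where they do the work, as an engineer would, in place of code of your own. Each camera call takes 0.05 s, during which the arm holds its last target.

## Working session

There is one attempt and no reset: what is moved stays moved. The work goes in short steps, Python scripts to look and compute and a tool call to move; the robot and the scene stay as the last step left them, time stands still between calls to the robot, and variables do not carry over. Pictures are saved under pics/ and viewed, and the job is handed in when it is done.

Besides the shell and the picture viewer there is one more tool, called after "Call:" as name([rows], argument=value, ...), one row to a line, values as JSON. carry_out: Moves the arm, as the interface text tells. Its arguments: {"type":"object","properties":{"increments":{"type":"array","items":{"type":"array","items":{"type":"array","items":{"type":"number","minimum":-1,"maximum":1}}}},"hand":{"type":"number"},"squeeze":{"type":"number"}},"required":["increments"]}

```bash
mkdir -p pics; ls; python3 - <<'E'
from rig import sense, optics, r, nets
import cv2,numpy as np
s=sense(); print({k:np.round(v,3) for k,v in s.items()}); print(r.tip_reach)
for n in ("scene","top"):
    f=optics.grab_frame(n); cv2.imwrite(f"pics/{n}0.png",f["img"][:,:,::-1])
    print(n,f["fov_y"],f["cx"],f["cy"],f["k1"],np.round(f["R"],3).tolist(),np.round(f["t"],1))
    for t in ("gearbox","axle_top","axle_foot","fixed_gear","idler","drive_pin_a","keeper","keeper_lug","stop_rib","guides","keeper_home"):
        try:
            print(t,[(np.round(d["point"],1).tolist(),round(d["confidence"],2)) for d in nets.tip_of(t,n)][:4])
        except Exception as e: print(t,e)
E
```

```text
pics
{'clock': np.float64(0.0), 'qpos': array([-1.236,  0.354,  1.634,  0.   ,  1.155, -0.002]), 'qvel': array([-0.   ,  0.001,  0.001,  0.   ,  0.   ,  0.   ]), 'joint_efforts': array([-3.0000e-03, -6.0525e+01, -3.4207e+01, -0.0000e+00,  9.0000e-03,
       -0.0000e+00]), 'eef_pos': array([ 206.4  , -589.446,  252.536]), 'tcp_rot': array([-3.14 , -0.   ,  0.337]), 'contact_force': array([ 0.86 ,  0.42 , -0.802]), 'wrist_torque': array([-0.017, -0.049,  0.002]), 'opening': np.float64(0.998)}
22.0
scene 51.90360159131718 317.49733726464694 233.20207232284926 -0.1178054427299701 [[0.23, 0.973, -0.013], [0.513, -0.133, -0.848], [-0.827, 0.188, -0.529]] [-105.  -191.5 1563.4]
gearbox [([525.3, 24.0, 0.3], 0.8), ([350.4, 30.9, 0.7], 0.63), ([653.3, 4.2, -0.1], 0.35), ([645.6, -391.6, -2.0], 0.17)]
axle_top [([522.5, 26.6, 67.5], 0.58)]
axle_foot [([521.4, 25.5, 22.4], 0.81)]
fixed_gear [([566.1, 110.5, 19.9], 0.75)]
idler [([521.5, 22.0, 37.9], 0.97), ([298.9, -188.7, 3.8], 0.79), ([199.8, 363.5, 4.1], 0.62), ([661.1, -261.0, 0.0], 0.61)]
drive_pin_a [([540.6, 17.5, 65.5], 0.86), ([303.3, 
[... 529 characters left out ...]
.   469.5 1050.8]
gearbox [([523.1, 21.8, -2.1], 0.88)]
axle_top [([520.6, 24.8, 69.4], 0.73)]
axle_foot [([522.9, 20.6, 23.1], 0.81)]
fixed_gear [([560.8, 106.4, 25.9], 0.56)]
idler [([298.4, -187.2, -3.5], 0.95), ([661.4, -259.1, -0.4], 0.89), ([521.3, 27.3, 37.1], 0.87), ([196.3, 368.5, -2.4], 0.66)]
drive_pin_a [([212.8, 236.4, 32.7], 0.97), ([684.0, -266.8, 29.9], 0.95), ([501.1, 29.1, 65.7], 0.94), ([639.4, -256.7, 31.8], 0.82)]
keeper [([481.2, -54.0, 37.7], 0.78)]
keeper_lug [([477.3, -60.5, 74.4], 0.62)]
stop_rib [([479.5, -49.3, 42.9], 0.89), ([481.0, -59.6, 73.7], 0.28)]
guides [([485.0, -47.5, 36.8], 0.78), ([598.9, -110.8, -0.1], 0.35)]
keeper_home [([492.8, -41.8, 36.6], 0.83)]
```

View pics/scene0.png

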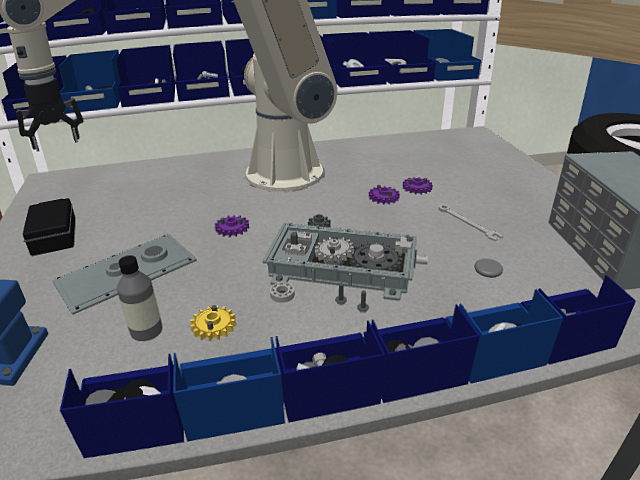

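View pics/top0.png

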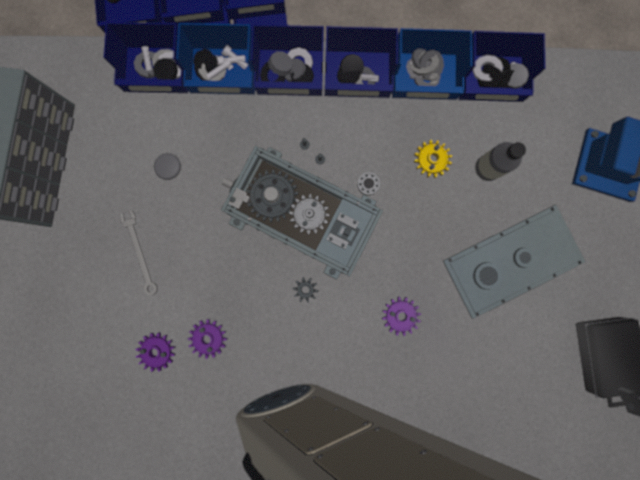

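The scene shows the gearbox at about (345,260), with the steel idler at about (335,250). In the top view the idler is at (309,213), the big gear at (271,195) and the keeper at (344,231).

The idler candidates in the top view are the steel one at (309,213), purple ones at (155,350), (208,338) and (401,315), and a yellow one at (434,158). Only the steel one is on the axle. I'll check it in a crop.

```bash
cat > h.py <<'E'
from rig import sense, optics, r, nets
import cv2,numpy as np
def K(f):
    F=240/np.tan(np.radians(f["fov_y"]/2)); return F
def proj(f,X):
    X=np.atleast_2d(X); c=X@np.array(f["R"]).T+np.array(f["t"]); s=c[:,:2]/c[:,2:]
    r2=(s**2).sum(1,keepdims=True); s=s*(1+f["k1"]*r2); return s*K(f)+[f["cx"],f["cy"]]
def rays(f,uv):
    uv=np.atleast_2d(uv); d=(uv-[f["cx"],f["cy"]])/K(f); s=d.copy()
    for _ in range(20): s=d/(1+f["k1"]*(s**2).sum(1,keepdims=True))
    return np.c_[s,np.ones(len(s))]
def cloud(f):
    v,u=np.mgrid[:480,:640]; z=f["range_z"].ravel()
    c=rays(f,np.c_[u.ravel(),v.ravel()])*z[:,None]
    X=(c-np.array(f["t"]))@np.array(f["R"]); X[z==0]=np.nan
    return X.reshape(480,640,3)
def atz(f,uv,z):
    R=np.array(f["R"]);d=rays(f,uv)@R;o=-R.T@np.array(f["t"])
    return o+d*((z-o[2])/d[:,2:])
def crop(f,x0,y0,x1,y1,s,name):
    cv2.imwrite(name,cv2.resize(f["img"][y0:y1,x0:x1,::-1],None,fx=s,fy=s,interpolation=cv2.INTER_CUBIC))
E
python3 - <<'E'
from h import *
f=optics.grab_frame("top"); crop(f,210,140,390,280,4,"pics/tc0.png")
C=cloud(f)
m=nets.trace("gearbox","top"); print([ (d["confidence"],d["mask"].sum()) for d in m])
P=C.reshape(-1,3); w=(np.abs(P[:,0]-525)<230)&(np.abs(P[:,1]-30)<220)
for lo,hi in ((46,54),):
    q=P[w&(P[:,2]>lo)&(P[:,2]<hi)]; print(len(q)); 
    rc=cv2.minAreaRect(q[:,:2].astype(np.float32)); print(rc)
print(np.histogram(P[w][:,2],bins=np.arange(-5,90,3)))
g=optics.grab_frame("scene"); crop(g,255,205,435,315,4,"pics/sc0.png")
E
```

```text
[(0.79, np.int64(10244))]
3724
((557.9166870117188, 29.927520751953125), (327.1704406738281, 231.1657257080078), 64.14784240722656)
(array([ 5244, 13129,  5535,   550,  1171,  1322,   541,   174,   185,
         152,    77,   102,   345,   849,  1190,   773,   558,  1557,
        1747,   531,   350,   254,   112,    50,    13,    11,    18,
           3,     1,     0,     0]), array([-5, -2,  1,  4,  7, 10, 13, 16, 19, 22, 25, 28, 31, 34, 37, 40, 43,
       46, 49, 52, 55, 58, 61, 64, 67, 70, 73, 76, 79, 82, 85, 88]))
```

View pics/tc0.png

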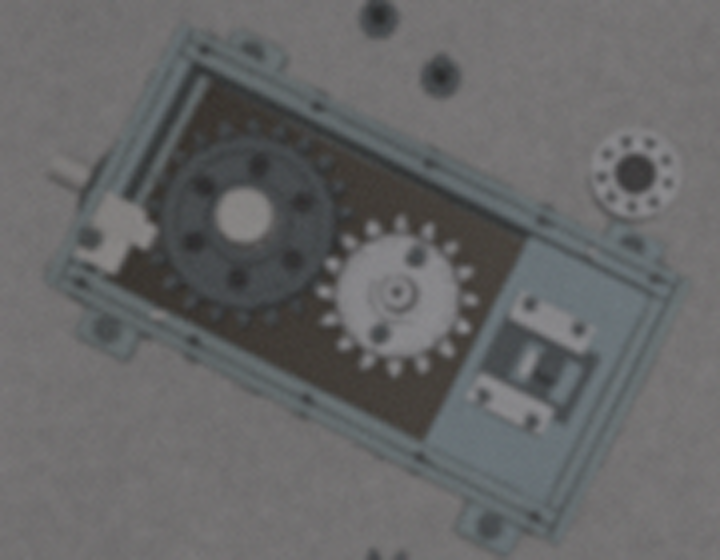

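View pics/sc0.png

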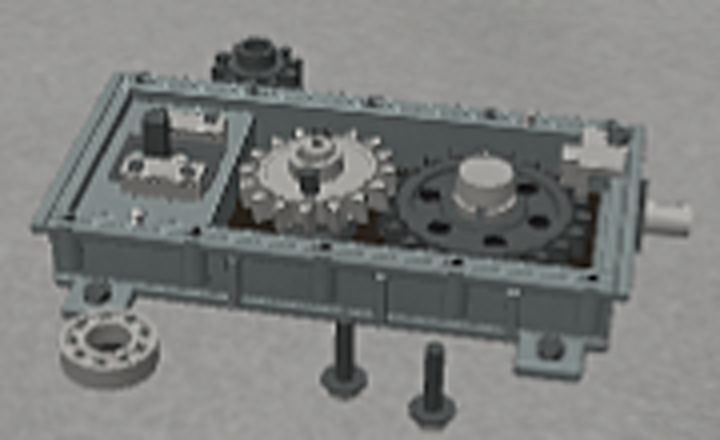

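The crop shows the steel idler on the axle (axle top at crop (397,292)). Its pins are at (417,258) and (380,333), and the keeper lug is near (545,372) between the guides. This is the right one; the coloured ones lie on the bench.

```bash
python3 - <<'E'
from h import *
f=optics.grab_frame("top")
o=np.array([210,140])
def w(u,v,z): 
    p=(np.array([u,v])+.5)/4-.5+o; return atz(f,p,z)[0]
N={"axle":(397,292,66),"shaft":(245,214,60),"pinA?":(417,258,66),"pinB?":(380,333,66),
"c1":(190,30,50),"c2":(687,283,50),"c3":(556,543,50),"c4":(48,280,50),"lug":(545,374,74.5),
"padcornA":(528,235,40.5),"padcornB":(425,440,40.5)}
W={k:w(*v) for k,v in N.items()}
for k,v in W.items(): print(k,np.round(v,1))
def ang(a,b): d=W[b]-W[a]; return np.degrees(np.arctan2(d[1],d[0])),np.hypot(d[0],d[1])
for a,b in (("axle","shaft"),("pinA?","pinB?"),("pinB?","pinA?"),("c2","c1"),("c3","c4"),("c4","c1"),("c3","c2"),("padcornB","padcornA")): print(a,b,ang(a,b))
# gearbox box center is at gy=(172-135)/2=18.5
c=sum(W[k] for k in("c1","c2","c3","c4"))/4; print(c)
for n in("top","scene"):
    optics.grab_frame(n)
    for t in("drive_pin_a","keeper_lug","axle_top","fixed_gear"):
        print(n,t,[np.round(d["point"],1).tolist() for d in nets.tip_of(t,n) if abs(d["point"][0]-520)<70 and abs(d["point"][1]-40)<130])
E
```

```text
axle [520.  25.  66.]
shaft [561.9 110.1  60. ]
pinA? [539.   14.6  66. ]
pinB? [497.3  33.7  66. ]
c1 [667.1 145.6  50. ]
c2 [ 531.  -135.4   50. ]
c3 [385.3 -65.7  50. ]
c4 [523.9 219.7  50. ]
lug [476.5 -56.3  74.5]
padcornA [557.1 -47.   40.5]
padcornB [440.6   7.8  40.5]
axle shaft (np.float64(63.77750914447798), np.float64(94.88754948189242))
pinA? pinB? (np.float64(155.377968633604), np.float64(45.87610781574052))
pinB? pinA? (np.float64(-24.622031366395998), np.float64(45.87610781574052))
c2 c1 (np.float64(64.16523669919532), np.float64(312.21250448332415))
c3 c4 (np.float64(64.10407074013499), np.float64(317.2642955312136))
c4 c1 (np.float64(-27.376531928201143), np.float64(161.2434090871239))
c3 c2 (np.float64(-25.58176237577603), np.float64(161.52530450135578))
padcornB padcornA (np.float64(-25.20807858793633), np.float64(128.7953108423822))
[526.83964075  41.02838551  50.        ]
top drive_pin_a [[540.5, 12.7, 63.4], [503.4, 30.3, 64.3], [562.7, 108.4, 25.0]]
top keeper_lug [[480.5, -60.6, 72.5]]
top axle_top [[520.6, 21.4, 67.4]]
top fixed_gear [[559.7, 109.4, 24.0]]
scene drive_pin_a [[499.2, 33.4, 62.5], [539.0, 16.3, 66.1]]
scene keeper_lug [[478.8, -61.4, 75.9]]
scene axle_top [[523.3, 24.3, 65.9]]
scene fixed_gear [[563.5, 111.9, 16.8]]
```

```bash
cat >> h.py <<'E'
from scipy.spatial.transform import Rotation as Rot
O=np.array([521.,24.]); YG=-25.9
def gb(gx,gy):
    a=np.radians(YG); return O+[gx*np.cos(a)-gy*np.sin(a),gx*np.sin(a)+gy*np.cos(a)]
def plan(p,yaw):
    s=sense(); R0=Rot.from_euler("xyz",s["tcp_rot"]); R1=Rot.from_euler("xyz",[np.pi,0,np.radians(yaw)])
    d=R0.inv().apply(np.array(p)-s["eef_pos"])/400; w=(R0.inv()*R1).as_rotvec()/np.radians(60)
    print("inc",np.round(d,4),np.round(w,4),"dist",np.linalg.norm(d)*400)
def st():
    s=sense(); g=np.array(s["eef_pos"][:2])-O; a=np.radians(YG)
    print("t",round(float(s["clock"]),2),"pos",np.round(s["eef_pos"],1),"gb",np.round([g[0]*np.cos(a)+g[1]*np.sin(a),-g[0]*np.sin(a)+g[1]*np.cos(a)],1),"rpy",np.round(np.degrees(s["tcp_rot"]),1),"F",np.round(s["contact_force"],1),"open",round(float(s["opening"]),3),"q6",round(float(s["qpos"][5]),2),r.tip_reach)
E
python3 - <<'E'
from h import *
st(); p=gb(29,0); print(p); plan([*p,150],YG)
E
```

```text
t 1.9 pos [ 206.5 -589.9  253.3] gb [ -14.7 -689.6] rpy [-180.     0.    19.3] F [ 0.  -0.7 -0.1] open 0.998 q6 -0.0 22.0
[547.08717559  11.33274814]
inc [ 1.3003 -1.1372  0.2581] [-0.000e+00  1.000e-04  7.533e-01] dist 698.6483381083568
```

Call:
carry_out([
  [[0.39, -0.341, 0, 0, 0, 0], [0.39, -0.341, 0, 0, 0, 0], [0.39, -0.341, 0, 0, 0, 0], [0.39, -0.341, 0, 0, 0, 0], [0.39, -0.341, 0, 0, 0, 0]],
], hand=0.72, squeeze=30)

```text
clock: 2.32
eef_pos: [309.2, -407.8, 253.3]
tcp_rot: [3.141, -0.0, 0.336]
contact_force: [0.6, -0.5, 0.8]
opening: 0.297
```

Call:
carry_out([
  [[0.39, -0.341, 0, 0, 0, 0], [0.39, -0.341, 0, 0, 0, 0], [0.39, -0.341, 0, 0, 0, 0], [0.39, -0.341, 0, 0, 0, 0], [0.39, -0.341, 0, 0, 0, 0]],
])

```text
clock: 2.73
eef_pos: [411.5, -227.4, 253.6]
tcp_rot: [3.141, -0.001, 0.337]
contact_force: [1.3, -0.3, -0.5]
opening: 0.277
```

Call:
carry_out([
  [[0.39, -0.341, 0, 0, 0, 0.58], [0.39, -0.341, 0, 0, 0, 0.58], [0.39, -0.341, 0, 0, 0, 0.58], [0.39, -0.341, 0, 0, 0, 0.58], [0.39, -0.341, 0, 0, 0, 0.58]],
])

```text
clock: 3.15
eef_pos: [501.7, -69.1, 253.6]
tcp_rot: [3.142, -0.001, -0.216]
contact_force: [1.1, -0.5, 0.4]
opening: 0.276
```

```bash
python3 - <<'E'
from h import *
st(); p=gb(29,0); plan([*p,130],YG)
E
```

```text
t 3.15 pos [501.7 -69.1 253.6] gb [ 23.3 -92.2] rpy [180.   -0.  -12.4] F [ 1.1 -0.5  0.4] open 0.276 q6 1.65 22.0
inc [ 0.0674 -0.2208  0.309 ] [-0.     -0.0006  0.2253] dist 154.27110650635086
```

Call:
carry_out([
  [[0.0674, -0.2208, 0.309, 0, 0, 0.2253], [0.0674, -0.2208, 0.309, 0, 0, 0.2253], [0.0674, -0.2208, 0.309, 0, 0, 0.2253], [0.0674, -0.2208, 0.309, 0, 0, 0.2253], [0.0674, -0.2208, 0.309, 0, 0, 0.2253]],
])

```text
clock: 3.57
eef_pos: [544.6, 12.4, 125.2]
tcp_rot: [3.14, 0.006, -0.445]
contact_force: [-1.2, -0.3, -0.2]
opening: 0.283
```

```bash
python3 - <<'E'
from h import *
st(); p=gb(29,0); plan([*p,80],YG)
f=optics.grab_frame("top"); crop(f,210,140,390,280,4,"pics/tc1.png")
g=optics.grab_frame("scene"); crop(g,255,165,435,295,4,"pics/sc1.png")
E
```

```text
t 3.57 pos [544.6  12.4 125.2] gb [26.3 -0.2] rpy [179.9   0.3 -25.5] F [-1.2 -0.3 -0.2] open 0.283 q6 2.03 22.0
inc [ 0.0074 -0.0007  0.1131] [0.002  0.0053 0.0072] dist 45.322248583807564
```

View pics/sc1.png

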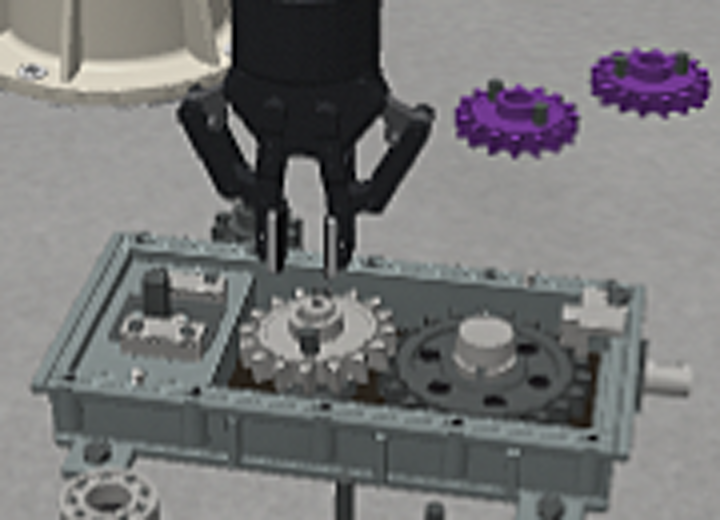

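View pics/tc1.png

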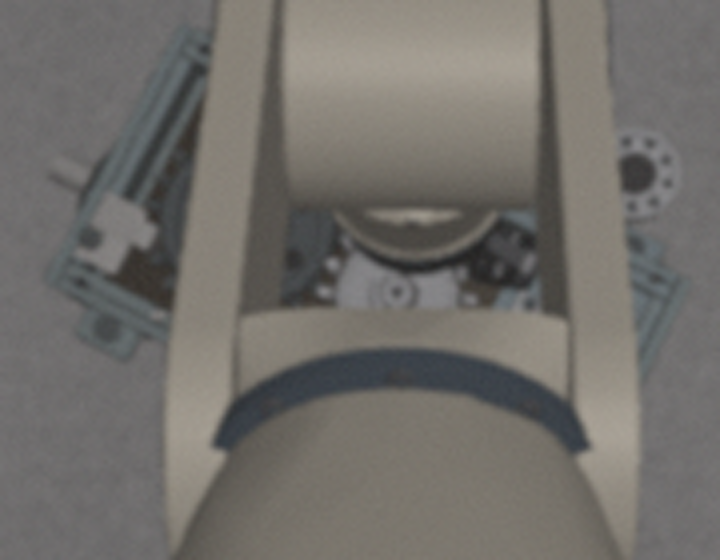

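The scene crop shows the jaws at (275,250) and (332,250), either side of the front pin at (310,342). I'll descend around it.

Call:
carry_out([
  [[0.0075, 0, 0.05, 0, 0, 0.007], [0.0075, 0, 0.09, 0, 0, 0.007], [0.0075, 0, 0.113, 0, 0, 0.007], [0.0075, 0, 0.113, 0, 0, 0.007], [0.0075, 0, 0.113, 0, 0, 0.007]],
])

```text
clock: 4.08
eef_pos: [548.8, 7.9, 85.5]
tcp_rot: [-3.141, -0.001, -0.455]
contact_force: [0.3, 0.4, -0.5]
opening: 0.281
```

Call:
carry_out([
  [[0, 0, 0, 0, 0, 0], [0, 0, 0, 0, 0, 0], [0, 0, 0, 0, 0, 0]],
], hand=0.82)

```text
clock: 4.33
eef_pos: [549.2, 8.5, 85.5]
tcp_rot: [-3.141, -0.001, -0.454]
contact_force: [-0.8, 0.2, -0.3]
opening: 0.179
```

```bash
python3 - <<'E'
from h import *
st()
g=optics.grab_frame("scene"); crop(g,290,185,410,275,6,"pics/sc2.png")
E
```

```text
t 4.33 pos [549.2   8.5  85.5] gb [32.1 -1.7] rpy [-1.8e+02 -1.0e-01 -2.6e+01] F [-0.8  0.2 -0.3] open 0.179 q6 2.04 22.0
```

View pics/sc2.png

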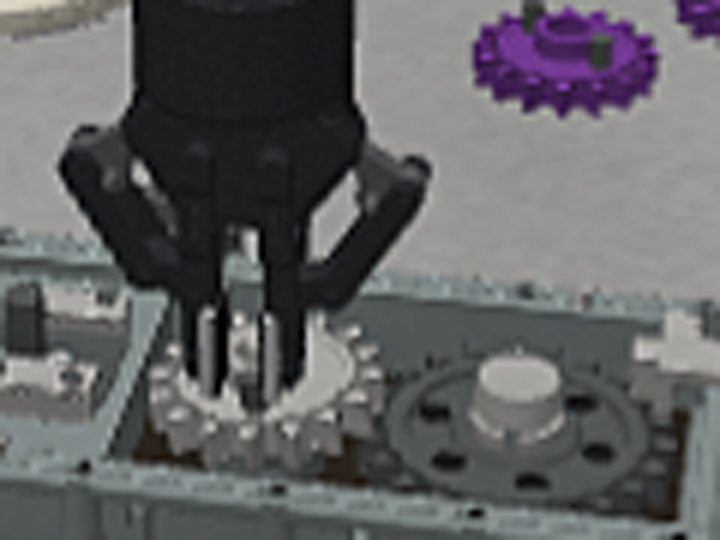

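Call:
carry_out([
  [[-0.006, -0.004, 0.014, 0, 0, 0], [-0.006, -0.004, 0.014, 0, 0, 0], [-0.006, -0.004, 0.014, 0, 0, 0]],
])

```text
clock: 4.63
eef_pos: [546.7, 11.3, 78.5]
tcp_rot: [3.141, 0.001, -0.454]
contact_force: [1.1, -0.4, -1.0]
opening: 0.18
```

```bash
python3 - <<'E'
from h import *
st()
g=optics.grab_frame("scene"); crop(g,290,185,410,275,6,"pics/sc3.png")
E
```

```text
t 4.63 pos [546.7  11.3  78.5] gb [28.7 -0.2] rpy [180.   0. -26.] F [ 1.1 -0.4 -1. ] open 0.18 q6 2.04 22.0
```

View pics/sc3.png

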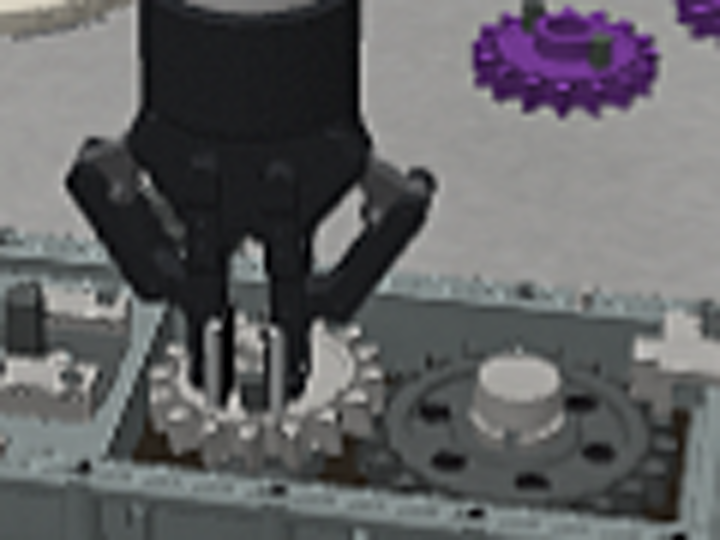

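The pin at (252,385) stands between the jaws. I'll sweep it about the axle, loosely held, so the gear is free to drop.

Call:
carry_out([
  [[0, -0.005, 0, 0, 0, -0.067], [-0.0005, -0.0087, 0, 0, 0, -0.117], [-0.0009, -0.0112, 0, 0, 0, -0.15], [-0.0013, -0.0137, 0, 0, 0, -0.183], [-0.0017, -0.0155, 0, 0, 0, -0.208]],
])

```text
clock: 5.1
eef_pos: [549.1, 16.6, 78.9]
tcp_rot: [3.141, 0.0, -0.234]
contact_force: [-1.4, -2.5, 1.2]
opening: 0.179
```

```bash
python3 - <<'E'
from h import *
st()
g=optics.grab_frame("scene"); crop(g,290,185,410,275,6,"pics/sc4.png")
E
```

```text
t 5.1 pos [549.1  16.6  78.9] gb [28.5  5.6] rpy [180.    0.  -13.4] F [-1.4 -2.5  1.2] open 0.179 q6 1.83 22.0
```

View pics/sc4.png

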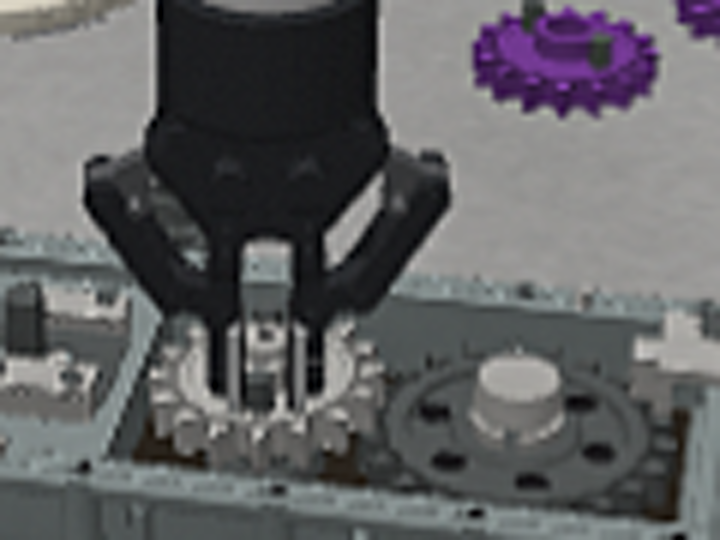

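Call:
carry_out([
  [[0, -0.0015, 0, 0, 0, -0.02], [0, -0.0028, 0, 0, 0, -0.04], [0, -0.0041, 0, 0, 0, -0.06], [0, -0.005, 0, 0, 0, -0.07], [0, -0.005, 0, 0, 0, -0.07]],
])

```text
clock: 5.57
eef_pos: [549.8, 19.0, 78.9]
tcp_rot: [-3.142, -0.0, -0.162]
contact_force: [-0.3, -0.4, -0.4]
opening: 0.178
```

```bash
python3 - <<'E'
from h import *
st()
g=optics.grab_frame("scene"); crop(g,290,185,410,275,6,"pics/sc5.png")
E
```

```text
t 5.57 pos [549.8  19.   78.9] gb [28.1  8.1] rpy [-180.    -0.    -9.3] F [-0.3 -0.4 -0.4] open 0.178 q6 1.76 22.0
```

View pics/sc5.png

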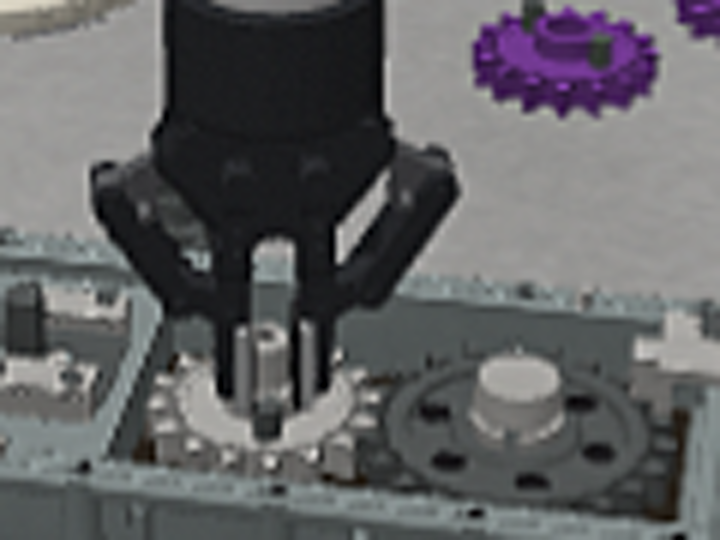

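The gear has dropped: the rim now sits low and the axle top stands clear at (270,335). I'll raise the gripper and check the height.

Call:
carry_out([
  [[0, 0, -0.05, 0, 0, 0], [0, 0, -0.12, 0, 0, 0], [0, 0, -0.15, 0, 0, 0], [0, 0, -0.15, 0, 0, 0]],
])

```text
clock: 5.95
eef_pos: [551.7, 19.0, 141.7]
tcp_rot: [-3.141, -0.005, -0.163]
contact_force: [0.8, -0.1, -0.4]
opening: 0.18
```

```bash
python3 - <<'E'
from h import *
st(); plan([*gb(0,-94),120],YG)
for n in("scene","top"):
    f=optics.grab_frame(n)
    for t in("idler","drive_pin_a","keeper_lug"):
        print(n,t,[np.round(d["point"],1).tolist() for d in nets.tip_of(t,n) if abs(d["point"][0]-520)<70 and abs(d["point"][1]-0)<130])
    if n=="scene":
        C=cloud(f).reshape(-1,3); d=np.hypot(C[:,0]-521,C[:,1]-24)
        for a,b in((11,14.5),(17,28),(30,44)):
            z=C[(d>a)&(d<b)][:,2]; print(a,b,len(z),np.round(np.nanpercentile(z,[5,25,50,75,95]),1))
        crop(f,255,175,435,310,4,"pics/sc6.png")
E
```

```text
t 5.95 pos [551.7  19.  141.7] gb [29.8  8.9] rpy [-179.9   -0.3   -9.3] F [ 0.8 -0.1 -0.4] open 0.18 q6 1.77 22.0
inc [-0.1451  0.2254  0.0534] [-0.0017 -0.0047  0.2759] dist 109.30880272992201
scene idler [[485.4, -48.5, 41.0], [522.6, 26.1, 65.4], [522.9, 23.4, 26.3]]
scene drive_pin_a [[542.4, 19.7, 55.6], [498.1, 34.6, 52.3]]
scene keeper_lug [[480.9, -60.9, 74.9]]
11 14.5 79 [-754.  -748.7   37.9   45.9   51.7]
17 28 302 [-754.5 -750.3   34.1   36.3   51.1]
30 44 1538 [-752.8   30.4  139.6  284.   539.3]
top idler [[520.8, 28.0, 23.5]]
top drive_pin_a [[546.2, 22.5, 49.2], [498.0, 26.4, 52.2]]
top keeper_lug []
```

View pics/sc6.png

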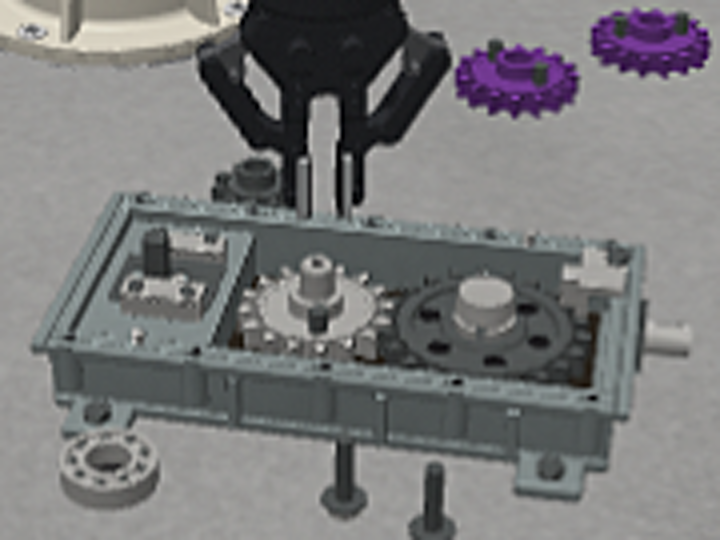

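The gear is home: web at about 36–37 mm, pin tops at about 52 mm, lying level and meshed at crop (318,310). Now the keeper, whose lug is at (157,250).

Call:
carry_out([
  [[-0.1451, 0.2254, 0.02, 0, 0, 0.276], [-0.1451, 0.2254, 0.02, 0, 0, 0.276], [-0.1451, 0.2254, 0.02, 0, 0, 0.276], [-0.1451, 0.2254, 0.03, 0, 0, 0.276], [-0.1451, 0.2254, 0.05, 0, 0, 0.276]],
], hand=0.55)

```text
clock: 6.77
eef_pos: [477.7, -61.5, 119.0]
tcp_rot: [-3.141, -0.001, -0.454]
contact_force: [0.8, -0.8, 1.1]
opening: 0.448
```

```bash
python3 - <<'E'
from h import *
import time
optics.grab_frame("scene");optics.grab_frame("scene")
st(); plan([*gb(0,-94),77],YG)
f=optics.grab_frame("scene"); crop(f,255,175,375,265,6,"pics/sc7.png")
E
```

```text
t 6.87 pos [478.  -60.4 117.8] gb [ -1.9 -94.7] rpy [ 1.80e+02  1.00e-01 -2.59e+01] F [-0.4 -0.2  0.5] open 0.451 q6 1.89 22.0
inc [ 0.0047 -0.0018  0.1021] [0.0001 0.0009 0.0005] dist 40.89302457943058
```

View pics/sc7.png

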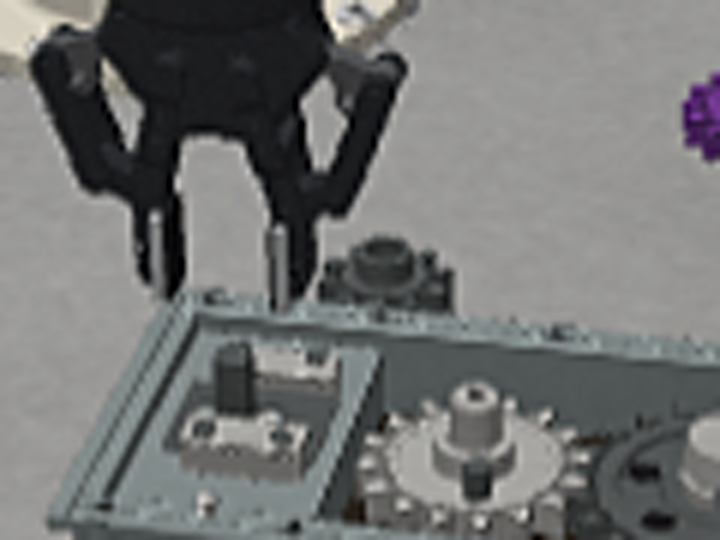

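Call:
carry_out([
  [[0.0047, -0.0015, 0.05, 0, 0, 0], [0.0047, -0.0015, 0.085, 0, 0, 0], [0.0047, -0.0015, 0.1, 0, 0, 0], [0.0047, -0.0015, 0.1, 0, 0, 0], [0.0047, -0.0015, 0.1, 0, 0, 0]],
])

```text
clock: 7.33
eef_pos: [480.1, -60.5, 78.9]
tcp_rot: [3.141, 0.001, -0.451]
contact_force: [0.1, 0.7, -0.3]
opening: 0.451
```

```bash
python3 - <<'E'
from h import *
f=optics.grab_frame("scene"); crop(f,255,175,375,265,6,"pics/sc8.png")
st(); plan([*gb(0,-94),77],YG)
E
```

```text
t 7.38 pos [480.4 -60.7  79.3] gb [  0.4 -93.9] rpy [-180.    -0.   -25.8] F [ 0.2 -0.2 -0.2] open 0.448 q6 1.89 22.0
inc [-0.0011  0.0002  0.0057] [-0.0001 -0.0003  0.0009] dist 2.321257900610664
```

View pics/sc8.png

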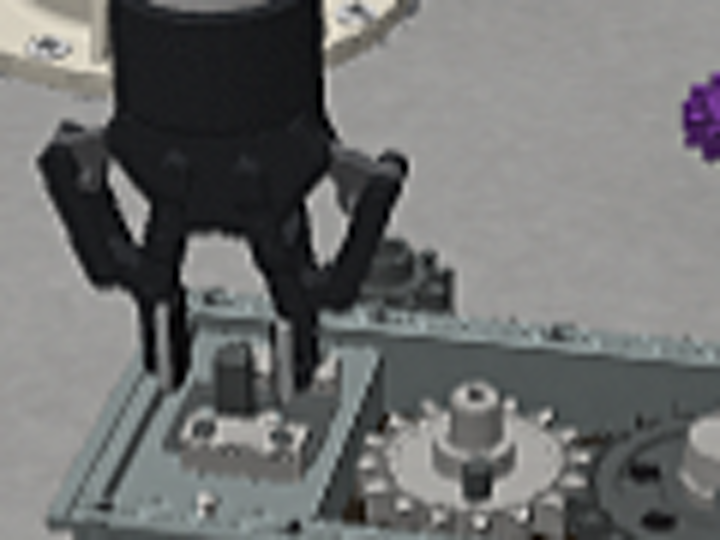

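Call:
carry_out([
  [[0, 0, 0, 0, 0, 0], [0, 0, 0, 0, 0, 0], [0, 0, 0, 0, 0, 0], [0, 0, 0, 0, 0, 0], [0, 0, 0, 0, 0, 0]],
], hand=1, squeeze=45)

```text
clock: 7.8
eef_pos: [480.4, -61.0, 79.7]
tcp_rot: [-3.141, -0.001, -0.452]
contact_force: [-0.9, 0.8, 7.0]
opening: 0.146
```

```bash
python3 - <<'E'
from h import *
f=optics.grab_frame("scene"); crop(f,255,175,375,265,6,"pics/sc9.png")
st()
E
```

```text
t 7.85 pos [480.5 -61.   79.7] gb [  0.6 -94.1] rpy [-1.80e+02 -1.00e-01 -2.59e+01] F [0.4 1.4 6.2] open 0.154 q6 1.89 22.0
```

View pics/sc9.png

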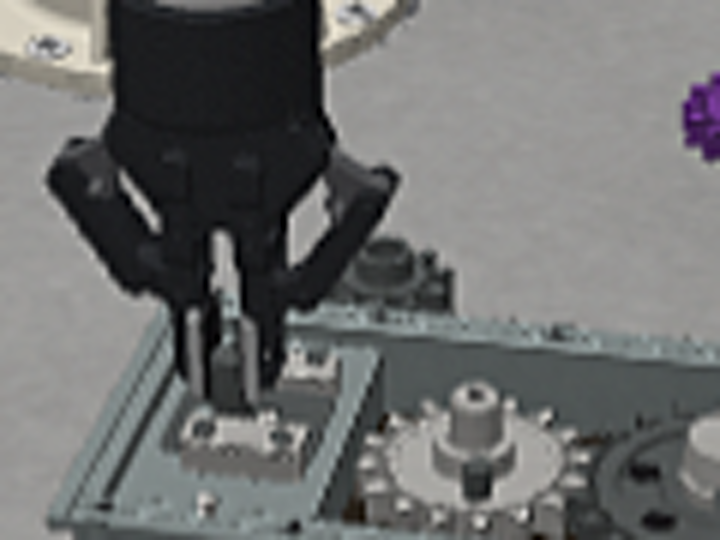

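The lug is held between the jaws at (225,375). Next I'll lift it 5.5 mm.

Call:
carry_out([
  [[0, 0, -0.005, 0, 0, 0], [0, 0, -0.01, 0, 0, 0], [0, 0, -0.014, 0, 0, 0], [0, 0, -0.014, 0, 0, 0]],
])

```text
clock: 8.18
eef_pos: [479.9, -61.0, 84.8]
tcp_rot: [-3.142, -0.0, -0.452]
contact_force: [-0.8, 0.3, -1.0]
opening: 0.147
```

```bash
python3 - <<'E'
from h import *
f=optics.grab_frame("scene"); crop(f,255,175,375,265,6,"pics/sc10.png")
st(); print([np.round(d["point"],1).tolist() for d in nets.tip_of("keeper","scene")])
E
```

```text
t 8.23 pos [479.8 -61.   84.7] gb [  0.1 -94.4] rpy [-180.    -0.   -25.9] F [-0.6  1.  -1.5] open 0.148 q6 1.89 22.0
[[480.2, -61.5, 47.7]]
```

View pics/sc10.png

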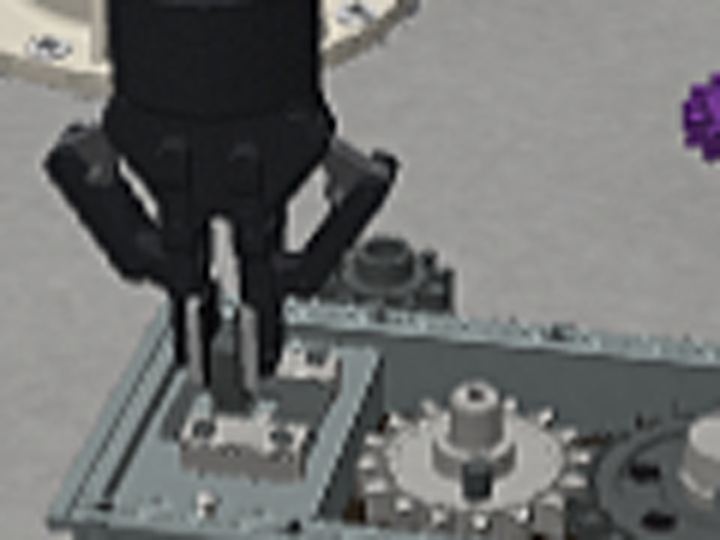

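The lug has risen and carries only its own weight (about 1.5 N). I'll slide it in.

Call:
carry_out([
  [[0, -0.01, 0, 0, 0, 0], [0, -0.02, 0, 0, 0, 0], [0, -0.03, 0, 0, 0, 0], [0, -0.04, 0, 0, 0, 0], [0, -0.045, 0, 0, 0, 0]],
])

```text
clock: 8.7
eef_pos: [488.0, -44.1, 84.4]
tcp_rot: [-3.141, -0.0, -0.451]
contact_force: [0.3, 0.9, -0.5]
opening: 0.149
```

```bash
python3 - <<'E'
from h import *
f=optics.grab_frame("scene"); crop(f,255,175,375,265,6,"pics/sc11.png")
st(); plan([*gb(0,-70),84.7],YG); print([np.round(d["point"],1).tolist() for d in nets.tip_of("keeper","scene")])
E
```

```text
t 8.75 pos [488.1 -44.1  84.5] gb [  0.1 -75.6] rpy [-180.    -0.   -25.9] F [ 0.9 -0.1 -1.1] open 0.149 q6 1.93 22.0
inc [-0.0003 -0.014  -0.0006] [-0.0002 -0.0001  0.0007] dist 5.618143106597173
[[487.2, -44.3, 44.3]]
```

View pics/sc11.png

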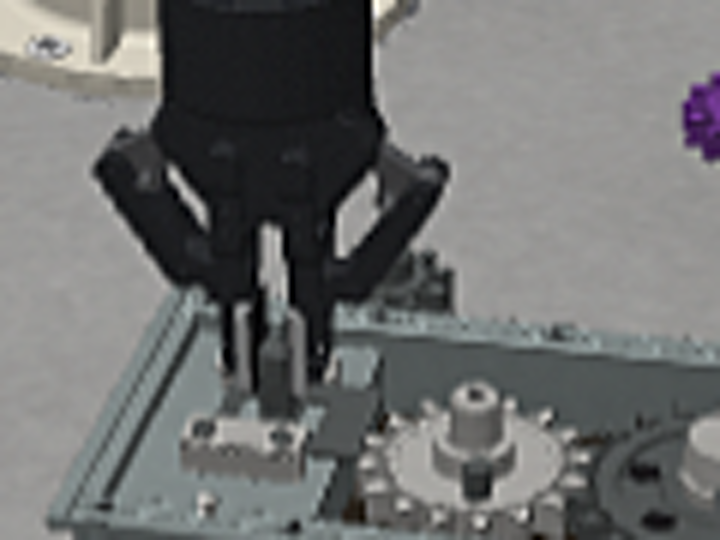

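Call:
carry_out([
  [[0, -0.006, 0, 0, 0, 0], [0, -0.012, 0, 0, 0, 0], [0, -0.014, 0, 0, 0, 0], [0, -0.014, 0, 0, 0, 0]],
])

```text
clock: 9.13
eef_pos: [490.2, -39.6, 84.5]
tcp_rot: [-3.142, -0.0, -0.452]
contact_force: [-0.2, 0.2, -1.1]
opening: 0.148
```

Call:
carry_out([
  [[0, 0, 0.004, 0, 0, 0], [0, 0, 0.008, 0, 0, 0], [0, 0, 0.0115, 0, 0, 0], [0, 0, 0.0115, 0, 0, 0]],
])

```text
clock: 9.47
eef_pos: [490.1, -39.8, 79.8]
tcp_rot: [3.142, 0.0, -0.452]
contact_force: [-0.4, -0.5, -0.6]
opening: 0.147
```

```bash
python3 - <<'E'
from h import *
f=optics.grab_frame("scene"); crop(f,255,175,375,265,6,"pics/sc12.png")
st(); print([np.round(d["point"],1).tolist() for d in nets.tip_of("keeper","scene")])
E
```

```text
t 9.52 pos [490.1 -39.8  79.8] gb [  0.  -70.9] rpy [180.    0.  -25.9] F [ 0.6  1.  -1.3] open 0.154 q6 1.94 22.0
[[492.4, -40.4, 40.3]]
```

View pics/sc12.png

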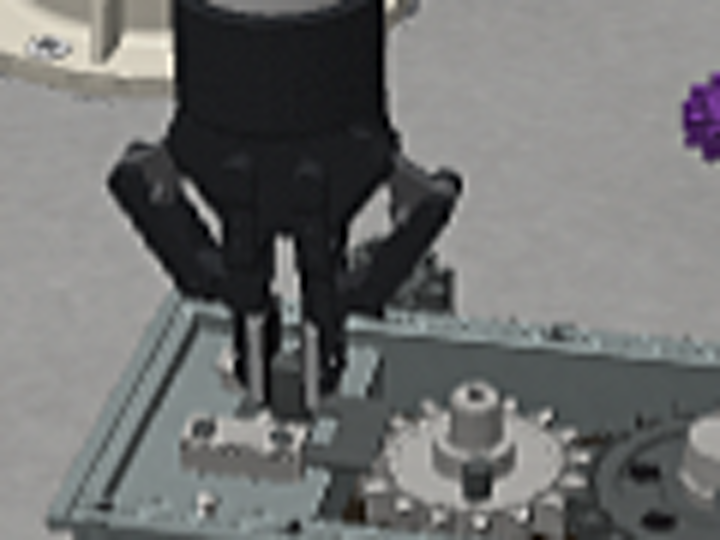

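Call:
carry_out([
  [[0, 0, 0.002, 0, 0, 0], [0, 0, 0.002, 0, 0, 0]],
])

```text
clock: 9.73
eef_pos: [490.6, -39.8, 79.7]
tcp_rot: [-3.141, -0.001, -0.452]
contact_force: [-1.4, -0.6, 7.5]
opening: 0.151
```

Call:
carry_out([
  [[0, 0, 0, 0, 0, 0], [0, 0, 0, 0, 0, 0], [0, 0, 0, 0, 0, 0]],
], hand=0.6)

```text
clock: 9.98
eef_pos: [490.1, -39.7, 79.1]
tcp_rot: [-3.142, 0.0, -0.452]
contact_force: [-0.7, 0.4, -0.6]
opening: 0.402
```

Call:
carry_out([
  [[0, 0, -0.04, 0, 0, 0], [0, 0, -0.1, 0, 0, 0], [0, 0, -0.2, 0, 0, 0], [0, 0, -0.25, 0, 0, 0], [0, 0, -0.25, 0, 0, 0]],
])

```text
clock: 10.4
eef_pos: [492.7, -39.9, 183.3]
tcp_rot: [-3.139, -0.007, -0.452]
contact_force: [1.1, 0.2, 1.3]
opening: 0.401
```

```bash
python3 - <<'E'
from h import *
f=optics.grab_frame("scene"); crop(f,255,175,375,265,6,"pics/sc13.png")
st(); print([[t,np.round(d["point"],1).tolist(),round(d["confidence"],2)] for t in("keeper","keeper_lug","idler","drive_pin_a") for d in nets.tip_of(t,"scene")])
print(gb(0,-70))
E
```

```text
t 10.45 pos [491.6 -39.8 181.2] gb [  1.4 -70.3] rpy [-179.9   -0.3  -25.9] F [ 0.1  0.4 -0.5] open 0.402 q6 1.94 22.0
[['keeper', [490.6, -43.1, 38.7], 0.52], ['keeper_lug', [487.2, -41.1, 72.2], 0.51], ['idler', [198.3, 364.1, 2.5], 0.95], ['idler', [663.3, -260.1, -2.6], 0.93], ['idler', [521.7, 21.8, 25.5], 0.91], ['idler', [232.5, 245.7, -0.4], 0.63], ['idler', [294.9, -190.1, 4.7], 0.62], ['drive_pin_a', [198.5, 342.9, 29.7], 0.92], ['drive_pin_a', [301.0, -163.5, 30.5], 0.77], ['drive_pin_a', [684.2, -265.3, 29.6], 0.72], ['drive_pin_a', [200.3, 393.0, 31.6], 0.72], ['drive_pin_a', [213.5, 237.8, 32.9], 0.71], ['drive_pin_a', [496.4, 33.9, 53.6], 0.69], ['drive_pin_a', [540.7, 19.2, 54.4], 0.67], ['drive_pin_a', [639.9, -253.0, 28.4], 0.66], ['drive_pin_a', [254.6, 257.8, 29.1], 0.64], ['drive_pin_a', [684.6, 39.2, 3.3], 0.49]]
[490.42387481 -38.96904453]
```

View pics/sc13.png

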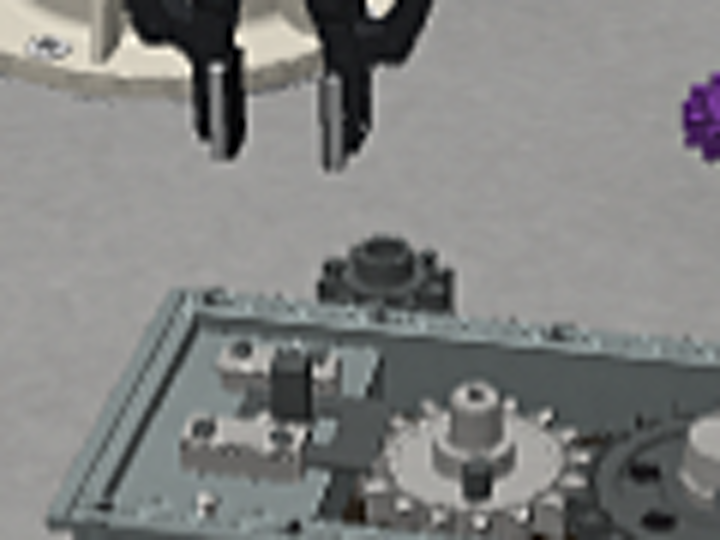

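The keeper nose at about (345,440) now covers the gear's near edge and the lug is at (292,385). It sits at the same height as when it started. I'll clear the arm for a top-view check.

Call:
carry_out([
  [[0, 0.3, -0.15, 0, 0, 0], [0, 0.4, -0.15, 0, 0, 0], [0, 0.5, -0.15, 0, 0, 0], [0, 0.5, -0.15, 0, 0, 0], [0, 0.6, -0.15, 0, 0, 0]],
])

```text
clock: 11.07
eef_pos: [401.9, -220.3, 234.2]
tcp_rot: [-3.142, 0.001, -0.451]
contact_force: [1.9, -0.7, 0.0]
opening: 0.401
```

Call:
carry_out([
  [[0, 0.5, 0, 0, 0, 0], [0, 0.5, 0, 0, 0, 0], [0, 0.5, 0, 0, 0, 0], [0, 0.5, 0, 0, 0, 0], [0, 0.5, 0, 0, 0, 0]],
])

```text
clock: 11.48
eef_pos: [313.7, -401.0, 233.1]
tcp_rot: [-3.141, 0.002, -0.453]
contact_force: [0.5, -0.1, 0.5]
opening: 0.399
```

```bash
python3 - <<'E'
from h import *
st()
f=optics.grab_frame("top"); crop(f,270,160,390,250,6,"pics/tc2.png"); C=cloud(f).reshape(-1,3)
print([[n,np.round(d["point"],1).tolist(),round(d["confidence"],2)] for n in("keeper","keeper_lug","idler") for d in nets.tip_of(n,"top")])
a=np.radians(YG);g=C[:,:2]-O;gx=g[:,0]*np.cos(a)+g[:,1]*np.sin(a);gy=-g[:,0]*np.sin(a)+g[:,1]*np.cos(a)
for n,m in(("plate nose",(abs(gx)<15)&(gy>-58)&(gy<-46)),("pad",(abs(gx)>40)&(abs(gx)<55)&(gy>-100)&(gy<-60)),("nose tip",(abs(gx)<15)&(gy>-43)&(gy<-38)),("web",(np.hypot(gx,gy)>17)&(np.hypot(gx,gy)<30)&(abs(gx)<10)),
 ("tail",(abs(gx)<15)&(gy>-92)&(gy<-89))):
    z=C[m][:,2]; print(n,len(z),np.round(np.nanpercentile(z,[10,50,90]),1))
h=optics.grab_frame("scene"); cv2.imwrite("pics/s14.png",h["img"][:,:,::-1])
E
```

```text
t 11.48 pos [ 313.7 -401.   233.1] gb [  -0.8 -472.8] rpy [-1.80e+02  1.00e-01 -2.59e+01] F [ 0.5 -0.1  0.5] open 0.399 q6 1.11 22.0
[['keeper', [489.7, -35.9, 37.0], 0.59], ['keeper_lug', [488.8, -37.5, 74.9], 0.89], ['idler', [520.5, 25.8, 22.1], 0.96], ['idler', [230.3, 247.9, 0.2], 0.76], ['idler', [300.2, -190.8, -2.5], 0.72], ['idler', [196.1, 366.2, -2.0], 0.72], ['idler', [491.8, -40.8, 38.9], 0.65], ['idler', [667.1, -257.4, 0.3], 0.59], ['idler', [687.8, 40.5, 1.6], 0.51], ['idler', [520.7, 22.0, 23.2], 0.34]]
plate nose 71 [38.3 43.4 46.5]
pad 242 [37.4 40.1 42.1]
nose tip 30 [43.5 46.1 47.8]
web 104 [34.1 36.5 38.4]
tail 19 [43.1 45.  47. ]
```

View pics/tc2.png

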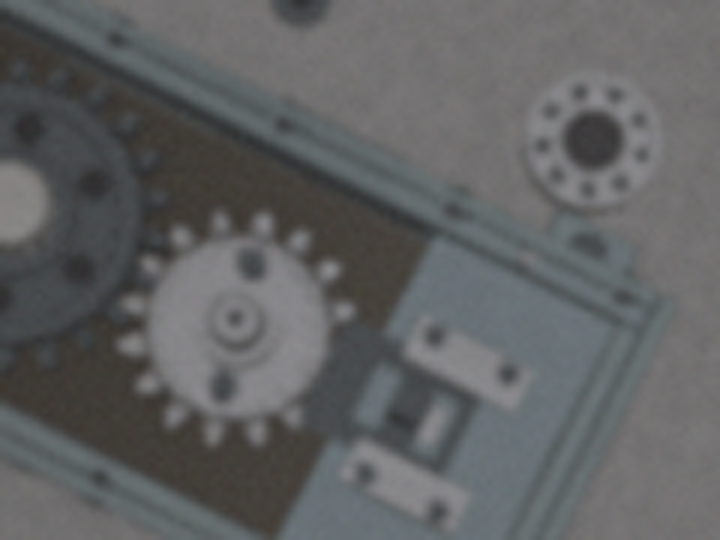

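View pics/s14.png

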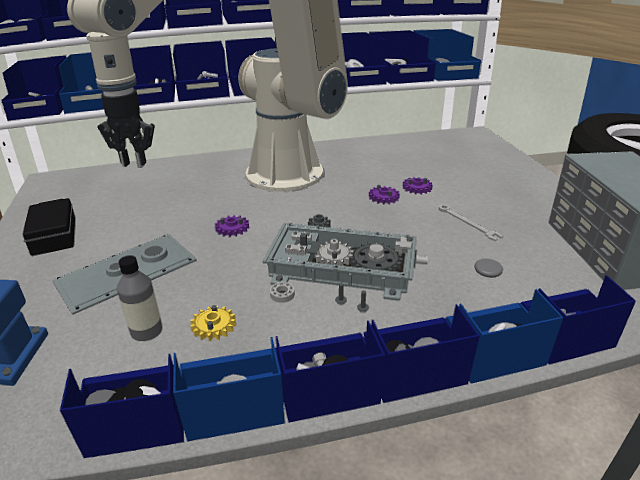

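The top crop shows the bright rib inside the rear window at (432,420), and the nose at (345,390) over the gear's edge. Plate top reads about 45–46 mm at both ends (flat is 45.5) and the web about 36.5 mm. In the scene picture the bystanders are unmoved. I'll hand it in.

```bash
python3 - <<'E'
from rig import r
print(r.sign_off())
E
```

```text
the job is handed in; nothing more can be done
None
```

The idler is meshed and sitting home, and the keeper plate is latched flat behind its rib. I handed the job in at about 11.5 s on the robot's clock.

- **Idler:** I held one drive pin loosely between the jaws and swept it about the axle until the gear dropped into mesh. After the drop the web read about 36.5 mm above the bench (37 mm expected) and the pin tops about 49–56 mm (52 mm expected).
- **Keeper:** I gripped it by the lug, lifted it about 5 mm, slid it in about 23.5 mm, then lowered and released it.
- **Last checks:**
  - The rib shows inside the rear window and the nose overlaps the gear's edge.
  - The plate top reads 45–46 mm at nose tip and tail, which is flat. A third patch, just behind the nose, read 43.4 mm with wide spread, probably because it took in some pixels from lower surfaces.
  - The gripper was well clear of everything at hand-in.
- **Bystanders:** I never went near them, and by eye they are unmoved in the last scene picture.

The highest wrist force I saw was about 7.5 N. The trained networks' keeper positions differed from each other by 2–7 mm, so I relied on the top picture and heights for the latch check.

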